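Bring the swinging casting flask to rest over the quench pot

ROBOT

A 7-joint arm with a two-finger parallel gripper is mounted at the origin on the work surface. World frame = base frame: x ahead of the robot, y to its left, z up, the work surface at z = 0. Lengths are in m, angles in rad, forces in N, time in s.
With the tool pointing down it reaches from about 0.425 to 1.025 m from the base axis. Payload 9.4 kg.
Tool frame: the origin (TCP) lies on the front face of the gripper's body, between the roots of the fingers; the fingertips stand 84 mm ahead of it and the grasp point (between the pads) lies 65 mm ahead of it; z points along the fingers, y is the line along which they close (so a half turn about z gives the same grasp; the last joint's range is limited). The gripper opens to 93 mm and grips with 3 to 60 N. Pads are 15 mm wide; open, the fingers measure 128 mm over their backs; the gripper's body (75 mm by 188 mm) begins 65 mm behind the grasp point.
Start: joints at [1.157, 0.599, -0.003, 1.599, 0.002, 0.943, -0.08], TCP at [0.24, -0.684, 0.303] pointing down, gripper open.
Joint ranges: [-2.57, 2.57], [-0.35, 1.97], [-1.29, 1.29], [0.11, 2.56], [-1.05, 4.19], [0.11, 1.86], [-2.63, 2.63]. Speed limits (rad/s): [2.22, 2.22, 3.01, 3.01, 3.14, 3.14, 3.14].

INTERFACE

Orientations are given as a unit quaternion [w, x, y, z].
In Python, from rig import telemetry, read_camera, get_calibration, ticket gives the robot as it stands. The module is installed in compiled form; this text tells all that it offers.
- The arm moves only by the tool drive_tool, never from a script. Its argument "increments" is a list that holds one entry, the list of rows, each a list of 7 numbers: the shift along the tool's x, y, z in m, then the turn, a rotation vector about the tool's x, y, z in degrees, then the closure, from 0 (fully open) to 1 (shut). A call has 1 to 8 rows; each row is the pose to reach, as a shift and turn from the pose commanded when the call began, along the tool's axes at that moment; what a row does not reach only later rows make up. A row lasts 1/10 s, in which the tool goes at most 50 mm and 8.59 degrees, less where a joint would pass 70% of its speed; a pose out of reach is approached as far as the arm can. A call with a gripper value outside its range is refused whole. The fingers move at their own pace and stop on an object; the grip force is fixed at half the most. Time passes only in rows, so rows that repeat a pose let the fingers close. It gives the time, the measured TCP pose, the force, the opening and the grip force at its end, in the units of the state.
- telemetry.read_state(): the state, without advancing time (a new reading comes with each control period).
- read_camera(name): name is "scene" or "side" or "wrist"; returns the picture (420x560x3 uint8, red, green, blue); there is no depth.
- get_calibration(name): a dict with "fx", "fy", "cx", "cy" (pixels), "world_from_camera" (4x4, takes a point from camera to world coordinates); the wrist camera has in their place "tool_from_camera" (4x4, takes a point from camera to tool coordinates, whose origin is the TCP and whose axes are the flange's). Camera axes: x right, y down, z forward; pixel columns grow to the right and rows downward; lengths in m; the calibration is good to about 2 mm. A picture is of the moment at which its call begins: read the wrist's pose just before it. get_calibration takes no time and is no camera call.
- ticket.finish_job(): hands the job in; it is judged then, once.
The state is a dict: "time_s": time; "joint_positions": joint angles; "joint_vel": joint speeds; "joint_efforts": joint torques, N m; "tool_pos": TCP position; "orientation": TCP orientation; "ft_force": force on the tool from outside, world axes, zero at the start; "moment": the same for the moment, N m; "gripper_width": finger opening in m; "grip_force": force on a finger pad.
Only numpy, scipy, OpenCV 4.12 (cv2) and the standard library are available. Lean on these libraries where they do the work, as an engineer would, in place of code of your own. Each camera call takes 0.05 s, during which the arm holds its last target. There are 200 camera calls.

TASK

Take the trolley by its wooden grip and run it along the rail so that the hanging casting flask is pulled over the keeper bar and carried to the quench pot. Damp the swing by moving the trolley, keep the flask hanging practically still, centred over the pot, for several seconds, then let go of the grip and leave it so. The flask and its counterweight are hot: never touch them with the robot, never let the hanger swing wildly, and leave the things lying around where they are.

Things in the scene. Friction and masses are not known exactly. Their poses are not given: they have to be found in the camera images.
- rail: fixed steel stand: a straight aluminium rail 620 mm long, 24 mm square, its axis 265 mm above the bench, on two grey posts. Origin on the bench under the rail's middle; the rail runs along its y axis, x points away from the robot to the side where the flask hangs
- trolley (a joint): travel of the grey trolley along the rail, 0 to 0.44 m, growing toward the rail's -y (away from the keeper bar, toward the pot); end stops at both ends. Trolley 70 mm long on the rail, 0.6 kg; its friction of about 2 N plus 4 N per m/s keeps it where it is left
- trolley_grip (a point): gripping point in the upright wooden grip on the robot's side of the trolley, at rail x = -80 mm, 295 mm above the bench. The grip is 22 mm wide along the rail, 50 mm across it, 55 mm tall (its top 18 mm above this point): take it from above with the fingers closing along the rail
- hanger (a joint): swing of the hanger about a pin on the trolley (pin along the rail's x, 265 mm above the bench, at rail x = +60 mm): 0 plumb, positive when the flask is ahead toward growing trolley travel; limits +-1.1 rad. Almost undamped. Period nominally 1.6 s, 1.4 to 1.8 s as the flask's mass varies: angular acceleration = -15.7 x angle - 1.6 x trolley acceleration (SI units)
- flask: steel casting flask with plaster in it, a cylinder of 60 mm diameter and 80 mm height in a wire bail under the pin, nominally 0.5 kg with its centre 150 mm below the pin. Origin on the pin, z up along the hanger. Not to be touched
- counterweight: dark steel disc of 50 mm diameter and 32 mm height, 0.5 kg, on a rod that stands above the pin, centre 100 mm above it; it swings with the flask, always to the other side. Origin on the pin. Not to be touched
- flask_foot (a point): lowest point of the round foot (18 mm ball) under the flask's centre, 205 mm below the pin, 60 mm above the bench when plumb
- keeper_bar (a point): top middle of a fixed 10 mm round bar across the foot's path, 67 mm above the bench, at rail y = +150 mm. The parked foot hangs 30 to 60 mm behind it, 7 mm lower than its top: it catches on the bar and slips over when the hanger leans back about 0.26 rad (some 55 mm of travel after the touch); however slowly this is done, the flask then swings free
- quench_pot_rim (a point): centre of the mouth of the open copper quench pot (fixed, 100 mm diameter, 42 mm tall, two side handles), 42 mm above the bench, always in the flask's swing plane at rail x = +60 mm, at differing rail y from -180 to -30 mm. The flask passes 18 mm above it
- flux_jar: white jar with lid, 70 mm diameter, 90 mm tall, loose; origin at the centre of its underside
- fire_brick: pale fire brick 70 x 190 x 30 mm, loose, beyond the rail; origin at the centre of its underside
- tool_tin: open steel tin with hand tools, 72 mm diameter, 95 mm tall (tools to 155 mm), loose; origin at the centre of its underside
There are look-alikes about, which are no part of the job. Of the things like the part that bears quench_pot_rim, leave any that is purple; of the rest the smaller one is meant.

How it is judged:
On the way, in this order (a step that is already met when the one before it is completed fails the run):
1. the flask's foot has been pulled over the keeper bar and is at least 30 mm past it (y of flask_foot in the frame of keeper_bar below -0.03 m), for 0.1 s.
2. the flask hangs practically still over the middle of the pot for 3 s (horizontal distance between flask_foot and quench_pot_rim below 0.015 m and value of joint hanger between -0.06 and 0.06 rad and velocity of joint hanger between -0.25 and 0.25 rad/s and velocity of joint trolley between -0.05 and 0.05 m/s), for 3 s.
At the end, for the whole second after the job is handed in: the flask's foot is within 15 mm horizontally of the centre of the pot's mouth, the hanger within 0.06 rad of plumb and swinging at less than 0.25 rad/s, the trolley standing still (all of step 2); the robot touches nothing.
It fails at once if the robot touches the flask or its bail (contact force between any of the arm, the fingers and flask above 0.5 N).
It fails at once if the robot touches the counterweight or its rod (contact force between any of the arm, the fingers and counterweight above 0.5 N).
It fails at once if the hanger swings beyond 0.75 rad (value of joint hanger above 0.75 rad or value of joint hanger below -0.75 rad).
It fails at once if the jar, the brick or the tin is shifted by more than 30 mm (distance of any of flux_jar, fire_brick, tool_tin from where it was at the start of the episode above 0.03 m).
It also fails if it takes over 46 s, if anything falls off the work surface, if the arm or the gripper's body presses on something with over 40 N, if the wrist force passes 120 N, or if a joint passes its speed limit or range.

## Working session

There is one attempt and no reset: what is moved stays moved. The work goes in short steps, Python scripts to look and compute and a tool call to move; the robot and the scene stay as the last step left them, time stands still between calls to the robot, and variables do not carry over. Pictures are saved under pics/ and viewed, at most 10 in all, crops included, and the job is handed in when it is done.

Besides the shell and the picture viewer there is one more tool, called as a command line: name --argument value ..., lists and objects as JSON in quotes. drive_tool: Moves the arm, as the interface text tells. Its arguments: {"type":"object","properties":{"increments":{"type":"array"}},"required":["increments"]}

```bash
mkdir -p pics
cat > h.py <<'E'
import numpy as np, cv2
from rig import telemetry, read_camera, get_calibration, ticket
from scipy.spatial.transform import Rotation as R
def cam(name):
    c=get_calibration(name); s=telemetry.read_state(); 
    if 'world_from_camera' in c: T=np.array(c['world_from_camera'])
    else:
        q=s['orientation']; W=np.eye(4); W[:3,:3]=R.from_quat([q[1],q[2],q[3],q[0]]).as_matrix(); W[:3,3]=s['tool_pos']
        T=W@np.array(c['tool_from_camera'])
    return c,T
def onz(c,T,u,v,z):
    d=T[:3,:3]@np.array([(u-c['cx'])/c['fx'],(v-c['cy'])/c['fy'],1]); o=T[:3,3]
    return o+d*(z-o[2])/d[2]
def proj(c,T,p):
    q=np.linalg.inv(T)@np.append(p,1); return c['fx']*q[0]/q[2]+c['cx'],c['fy']*q[1]/q[2]+c['cy']
def save(n,im): cv2.imwrite('pics/'+n+'.png',cv2.cvtColor(im,cv2.COLOR_RGB2BGR))
E
python3 - <<'E'
from h import *
for n in ('scene','side'):
    im=read_camera(n); save(n+'0',im); c,T=cam(n); print(n,c['fx'],T.round(3).tolist())
s=telemetry.read_state(); print(s['tool_pos'],s['orientation'],s['time_s'],s['gripper_width'])
E
```

```text
scene 387.11333271268694 [[0.868, 0.392, -0.305, 0.969], [0.496, -0.696, 0.519, -0.741], [-0.009, -0.602, -0.799, 1.262], [0.0, 0.0, 0.0, 1.0]]
side 435.3314189071036 [[0.882, -0.312, 0.353, 0.056], [-0.471, -0.614, 0.633, -1.005], [0.02, -0.725, -0.688, 1.227], [0.0, 0.0, 0.0, 1.0]]
[ 0.2394941  -0.68397975  0.30193603] [-6.65636995e-04  9.85847055e-01  1.67645794e-01 -1.71105324e-04] 0.1 0.09346810308641375
```

View pics/scene0.png

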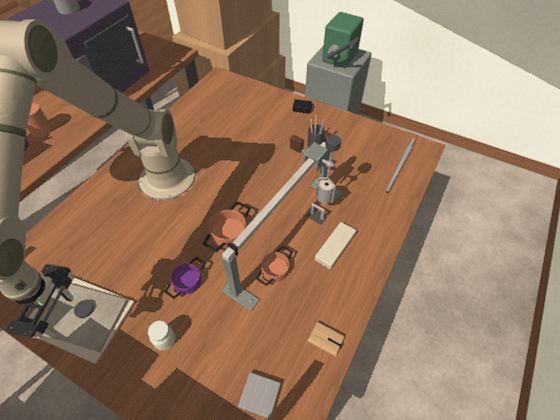

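View pics/side0.png

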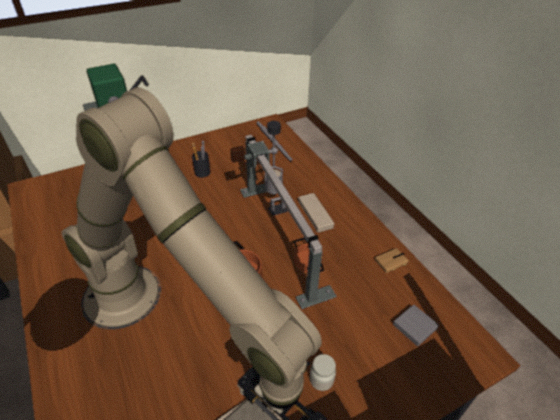

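The scene view shows the rail from about (230,252) to (325,150), with the trolley at its far end near (318,155) and the flask at (325,188). The small orange pot at (275,266) is on the flask's side. The large orange pot (228,228) and the purple one (187,278) are look-alikes.

Run:
```python
from h import *
a=cv2.imread('pics/scene0.png')[115:305,200:350]; b=cv2.imread('pics/side0.png')[110:310,215:345]
a=cv2.resize(a,None,fx=3,fy=3,interpolation=cv2.INTER_CUBIC); b=cv2.resize(b,None,fx=2.6,fy=2.6,interpolation=cv2.INTER_CUBIC)
o=np.zeros((600,800,3),np.uint8); o[:570,:450]=a; o[:520,455:793]=b; cv2.imwrite('pics/crop0.png',o)
c,T=cam('scene')
for n,u,v,z in [('railnear',230,252,.277),('railfar',325,150,.277),('pot',275,264,.042),('troll',318,155,.28),('brick',336,245,.03),('jar',160,330,.09),('tin',316,135,.095)]: print(n,onz(c,T,u,v,z).round(3))
im=cv2.imread('pics/scene0.png'); h=cv2.cvtColor(im,cv2.COLOR_BGR2HSV)
print(h[266,272:280].tolist(), h[285,255:262].tolist(), im[200:206,277].tolist(), h[154,316].tolist())
```

```text
railnear [ 0.56  -0.301  0.277]
railfar [0.623 0.221 0.277]
pot [ 0.63  -0.158  0.042]
troll [0.613 0.184 0.28 ]
brick [0.785 0.029 0.03 ]
jar [ 0.449 -0.555  0.09 ]
tin [0.485 0.465 0.095]
[[9, 141, 210], [9, 144, 209], [10, 144, 209], [10, 142, 210], [10, 142, 209], [9, 142, 210], [10, 140, 212], [10, 142, 210]] [[12, 138, 170], [12, 136, 163], [12, 142, 160], [11, 138, 165], [12, 140, 171], [12, 137, 179], [11, 141, 175]] [[189, 205, 218], [177, 192, 204], [137, 150, 158], [100, 105, 112], [91, 97, 100], [90, 98, 107]] [33, 21, 133]
```

View pics/crop0.png

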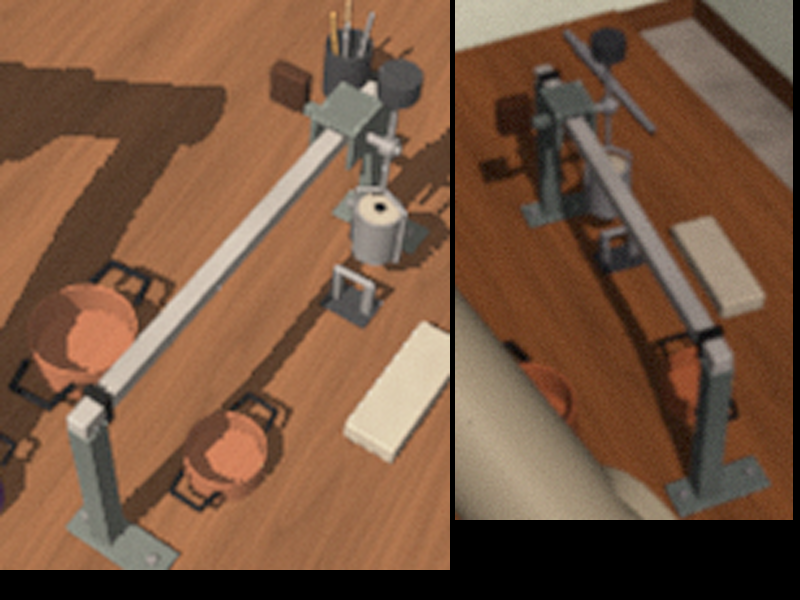

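The crop shows the wooden grip as the dark brown block at scene px (297,143) and side px (237,152). The keeper bar is at scene (318,207), and the pot mouth is around (275,263). Next I'll measure the rail line, grip and pot.

Run:
```python
from h import *
c,T=cam('scene'); c2,T2=cam('side')
im=cv2.imread('pics/scene0.png'); h=cv2.cvtColor(im,cv2.COLOR_BGR2HSV).astype(int)
# rail top: bright low-sat
m=((h[...,1]<45)&(h[...,2]>150)).astype(np.uint8); 
n,l,st,ce=cv2.connectedComponentsWithStats(m)
for i in range(1,n):
    if st[i,4]>150 and 220<ce[i][0]<330 and 140<ce[i][1]<270:
        ys,xs=np.where(l==i); 
        P=np.array([onz(c,T,x,y,.277)[:2] for x,y in zip(xs,ys)])
        vx,vy,x0,y0=cv2.fitLine(P.astype(np.float32),cv2.DIST_HUBER,0,.01,.01).ravel(); t=(P-[x0,y0])@[vx,vy]; w=(P-[x0,y0])@[-vy,vx]
        print('rail',st[i],vx,vy,x0,y0,np.percentile(t,[0,1,99,100]),np.percentile(w,[2,98]))
# copper
print('wood',h[300,300:303].tolist(),h[230,290:293].tolist(),'pot',h[275,283:286].tolist(),h[250,270:273].tolist())
# grip two-view triangulation
def ray(c,T,u,v): 
    d=T[:3,:3]@np.array([(u-c['cx'])/c['fx'],(v-c['cy'])/c['fy'],1]); return T[:3,3],d/np.linalg.norm(d)
def tri(p,q):
    o,d=ray(c,T,*p);o2,d2=ray(c2,T2,*q);A=np.array([d,-d2]).T;s=np.linalg.lstsq(A,o2-o,rcond=None)[0];a,b=o+s[0]*d,o2+s[1]*d2
    return ((a+b)/2).round(4),np.linalg.norm(a-b).round(4)
print('grip',tri((296.7,143.3),(237.3,152.3)), 'cw',tri((333.5,142),(274,127.5)))
for z in(.285,.313): print(onz(c,T,296.7,143.3,z).round(3))
H=h[235:295,250:305]
mk=(((H[...,0]<=11)&(H[...,1]>125)&(H[...,2]>95))).astype(np.uint8)
o=cv2.resize(np.hstack([im[235:295,250:305],np.repeat(mk[...,None]*255,3,2)]),None,fx=6,fy=6,interpolation=cv2.INTER_NEAREST); cv2.imwrite('pics/pot0.png',o)
# projected rim candidates for checking
```

```text
rail [233 158  81  89 724] 0.09506649 0.99547094 0.57793856 -0.07339033 [-0.19888465 -0.19538622  0.22681331  0.23301778] [-0.01073418  0.01079166]
wood [[12, 138, 157], [11, 141, 154], [12, 143, 152]] [[12, 135, 159], [11, 128, 120], [12, 133, 86]] pot [[10, 125, 114], [10, 134, 112], [10, 136, 103]] [[11, 136, 157], [12, 139, 163], [12, 140, 164]]
grip (array([0.5256, 0.1874, 0.2955]), np.float64(0.0042)) cw (array([0.6651, 0.1756, 0.3704]), np.float64(0.0032))
[0.522 0.195 0.285]
[0.535 0.168 0.313]
```

View pics/pot0.png

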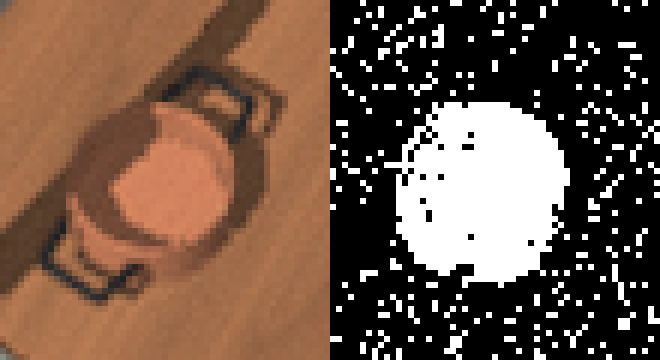

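The grip measures rail x = -77 mm and z = 0.295, and the counterweight rail x = +63 mm. Both match the task text. I'll start the approach.

drive_tool --increments '[[[0.035,-0.028,-0.016,0,0,3.1,0],[0.07,-0.056,-0.032,0,0,6.2,0],[0.105,-0.084,-0.048,0,0,9.3,0],[0.14,-0.112,-0.064,0,0,12.4,0],[0.175,-0.14,-0.08,0,0,15.5,0],[0.21,-0.168,-0.096,0,0,18.6,0],[0.245,-0.196,-0.112,0,0,21.7,0],[0.28,-0.224,-0.13,0,0,24.75,0]]]'

```text
time_s: 0.9
tool_pos: [0.4303, -0.3784, 0.433]
orientation: [-0.0, 0.999, -0.049, -0.0]
ft_force: [1.1, 0.5, 0.3]
gripper_width: 0.0929
grip_force: 0.0
```

```bash
cat >> h.py <<'E'
BASE=np.array([.578,-.0734]); Y=np.array([.0951,.9955]); X=np.array([.9955,-.0951])
def rail(p): d=np.asarray(p)[:2]-BASE; return np.array([d@X,d@Y])   # (rail x, s along rail +y)
def totool(goal):
    s=telemetry.read_state(); q=s['orientation']; M=R.from_quat([q[1],q[2],q[3],q[0]])
    G=np.array([[-0,0,0.]]*3); yv=-np.r_[Y,0]; zv=np.array([0,0,-1.]); G=np.c_[np.cross(yv,zv),yv,zv]
    print('t',s['time_s'],'pos',s['tool_pos'].round(4),'shift',(M.inv().apply(np.array(goal)-s['tool_pos'])).round(4),'turn',np.degrees((M.inv()*R.from_matrix(G)).as_rotvec()).round(2),'w',s['gripper_width'],'q7',s['joint_positions'][6],'F',np.round(s['ft_force'],1),'rail',rail(s['tool_pos']).round(4))
E
python3 - <<'E'
from h import *
totool([.49,-.05,.46]); totool([.5226,.188,.46])
c,T=cam('scene')
h=cv2.cvtColor(cv2.imread('pics/scene0.png'),cv2.COLOR_BGR2HSV).astype(int)
mk=np.zeros((420,560),np.uint8); H=h[235:295,250:305]; mk[235:295,250:305]=((H[...,0]<=11)&(H[...,1]>125)&(H[...,2]>95))
mk=cv2.morphologyEx(cv2.medianBlur(mk,5),cv2.MORPH_OPEN,np.ones((7,7),np.uint8))
ct=max(cv2.findContours(mk,cv2.RETR_EXTERNAL,cv2.CHAIN_APPROX_NONE)[0],key=cv2.contourArea)
ct=cv2.convexHull(ct)[:,0]
from scipy.optimize import least_squares
P=np.array([onz(c,T,x,y,.042)[:2] for x,y in ct])
m=ct.mean(0); up=P[(ct[:,1]<m[1]+3)]
for f in (lambda v: np.linalg.norm(up-v[:2],axis=1)-v[2], lambda v: np.linalg.norm(up-v[:2],axis=1)-.05):
    r=least_squares(f,[.63,-.15,.05],loss='soft_l1',f_scale=.002); print(r.x, rail(r.x), np.abs(r.fun).mean())
E
```

```text
t 0.9 pos [ 0.4303 -0.3784  0.433 ] shift [ 0.0274 -0.3327 -0.0269] turn [-0.02  0.04 -0.12] w 0.09288453431151472 q7 -1.0239660018466465 F [1.1 0.5 0.3] rail [-0.118  -0.3177]
t 0.9 pos [ 0.4303 -0.3784  0.433 ] shift [ 0.0367 -0.5727 -0.0268] turn [-0.02  0.04 -0.12] w 0.09288453431151472 q7 -1.0239660018466465 F [1.1 0.5 0.3] rail [-0.118  -0.3177]
[ 0.62798871 -0.15594306  0.04934445] [ 0.05761361 -0.07741769] 0.0006387146757060036
[ 0.62822379 -0.15662025  0.05      ] [ 0.05791203 -0.07806948] 0.0007113360474507593
```

drive_tool --increments '[[[0.01,-0.045,-0.01,0,0,0,0],[0.02,-0.09,-0.02,0,0,0,0],[0.03,-0.135,-0.027,0,0,0,0],[0.037,-0.18,-0.027,0,0,0,0],[0.037,-0.225,-0.027,0,0,0,0],[0.037,-0.27,-0.027,0,0,0,0],[0.037,-0.315,-0.027,0,0,0,0],[0.037,-0.36,-0.027,0,0,0,0]]]'

```text
time_s: 1.7
tool_pos: [0.5005, -0.0237, 0.4597]
orientation: [0.0, 0.999, -0.048, -0.0]
ft_force: [0.1, -0.8, 0.2]
gripper_width: 0.0932
grip_force: 0.0
```

drive_tool --increments '[[[0,-0.045,0,0,0,0,0],[0,-0.09,0,0,0,0,0],[0,-0.135,0,0,0,0,0],[0,-0.175,0,0,0,0,0],[0,-0.205,0,0,0,0,0],[0,-0.213,0,0,0,0,0],[0,-0.213,0,0,0,0,0],[0,-0.213,0,0,0,0,0]]]'

```text
time_s: 2.5
tool_pos: [0.5211, 0.1852, 0.4594]
orientation: [0.001, 0.999, -0.048, -0.0]
ft_force: [0.8, -0.6, -0.2]
gripper_width: 0.093
grip_force: 0.0
```

Run:
```python
from h import *
totool([.5226,.188,.36])
im=read_camera('wrist'); save('w1',im)
c,T=cam('wrist'); print('grip proj',proj(c,T,[.5226,.188,.313]))
```

```text
t 2.5 pos [0.5211 0.1852 0.4594] shift [ 0.0012 -0.003   0.0994] turn [ 0.06  0.02 -0.06] w 0.09300441349883008 q7 -2.1914245527883245 F [ 0.8 -0.6 -0.2] rail [-0.0812  0.252 ]
grip proj (np.float64(271.8615259164443), np.float64(221.64720068780377))
```

View pics/w1.png

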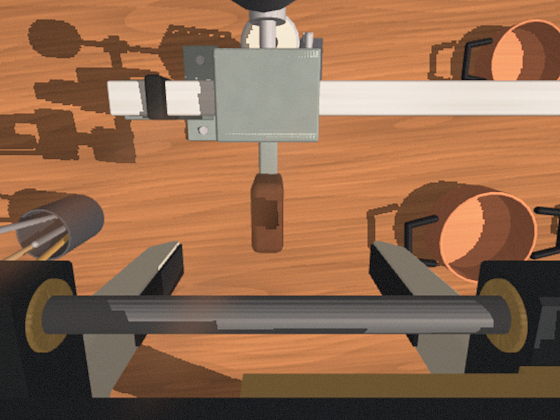

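The wrist view shows the grip's top centred at (267,213), within 5 mm of the predicted (272,222), and the rail lies level in the picture. I'll go down and close.

drive_tool --increments '[[[0.003,-0.006,0.03,0,0,0,0],[0.003,-0.006,0.06,0,0,0,0],[0.003,-0.006,0.085,0,0,0,0],[0.003,-0.006,0.099,0,0,0,0],[0.003,-0.006,0.099,0,0,0,0],[0.003,-0.006,0.099,0,0,0,0.6],[0.003,-0.006,0.099,0,0,0,1],[0.003,-0.006,0.099,0,0,0,1]]]'

```text
time_s: 3.35
tool_pos: [0.525, 0.1921, 0.3617]
orientation: [-0.0, 0.999, -0.048, 0.001]
ft_force: [-1.1, -0.5, -0.6]
gripper_width: 0.0733
grip_force: 0.0
```

drive_tool --increments '[[[0,0,0,0,0,0,1],[0,0,0,0,0,0,1],[0,0,0,0,0,0,1]]]'

```text
time_s: 3.65
tool_pos: [0.5247, 0.1923, 0.3609]
orientation: [-0.0, 0.999, -0.048, 0.0]
ft_force: [0.5, 0.4, -1.1]
gripper_width: 0.0495
grip_force: 0.0
```

Run:
```python
from h import *
totool([.5226,.188,.36])
for n in ('scene','side'): save('g_'+n,read_camera(n))
a=cv2.imread('pics/g_scene.png')[90:290,210:360];b=cv2.imread('pics/g_side.png')[90:290,210:360]
cv2.imwrite('pics/g.png',cv2.resize(np.hstack([a,b]),None,fx=2.6,fy=2.6,interpolation=cv2.INTER_CUBIC))
```

```text
t 3.65 pos [0.5247 0.1923 0.3609] shift [-0.0016  0.0045  0.0009] turn [-0.01 -0.01  0.01] w 0.0495496035800992 q7 -2.2364848674249904 F [ 0.5  0.4 -1.1] rail [-0.0784  0.2594]
```

View pics/g.png

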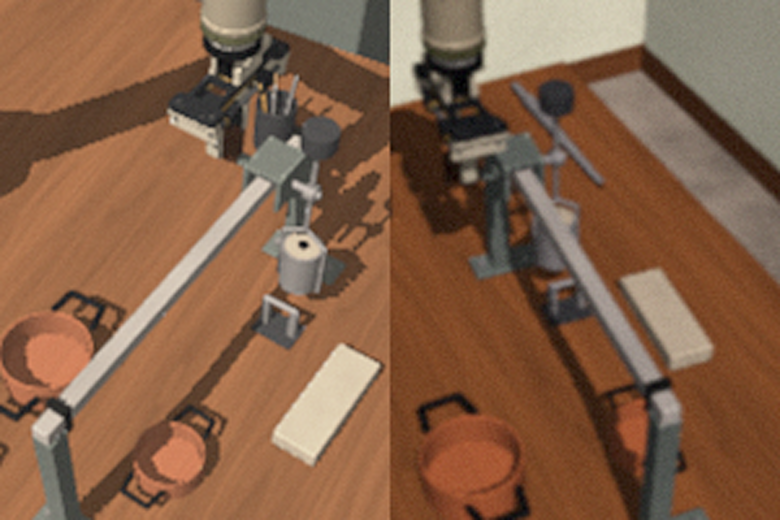

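The gripper straddles the grip but is still closing, at 50 mm width. The flask and counterweight hang plumb. I'll finish closing and test a counterweight tracker at rest.

drive_tool --increments '[[[0,0,0,0,0,0,1],[0,0,0,0,0,0,1],[0,0,0,0,0,0,1],[0,0,0,0,0,0,1],[0,0,0,0,0,0,1]]]'

```text
time_s: 4.25
tool_pos: [0.5246, 0.192, 0.3606]
orientation: [0.0, 0.999, -0.048, -0.0]
ft_force: [-1.6, -0.9, 0.5]
gripper_width: 0.0217
grip_force: 30.0
```

```bash
cat >> h.py <<'E'
def onplane(c,T,u,v,rx=.06):
    d=T[:3,:3]@np.array([(u-c['cx'])/c['fx'],(v-c['cy'])/c['fy'],1]); o=T[:3,3]; n=np.r_[X,0]
    p=o+d*(rx-(o[:2]-BASE)@X)/(d@n); return rail(p)[1],p[2]
def cwpix(im,c,T,s):
    p=np.r_[BASE+.06*X+s*Y,.365]; u,v=proj(c,T,p); u,v=int(u),int(v); w=32
    sub=cv2.cvtColor(im,cv2.COLOR_RGB2HSV).astype(int)[v-w:v+w,u-w:u+w]
    m=((sub[...,1]<70)&(sub[...,2]<90)).astype(np.uint8); m=cv2.morphologyEx(m,cv2.MORPH_OPEN,np.ones((5,5),np.uint8))
    n,l,st,ce=cv2.connectedComponentsWithStats(m)
    k=[i for i in range(1,n) if st[i,4]>60]
    if not k: return None
    i=min(k,key=lambda i:np.linalg.norm(ce[i]-w)); return ce[i]+[u-w,v-w],st[i,4]
def sample(N=1,name='scene'):
    out=[];c=get_calibration(name);T=np.array(c['world_from_camera'])
    for _ in range(N):
        s=telemetry.read_state(); st=rail(s['tool_pos'])[1]; im=read_camera(name); r=cwpix(im,c,T,st)
        if r is None: out.append((s['time_s'],st,np.nan,np.nan,0)); continue
        sc,z=onplane(c,T,*r[0]); out.append((s['time_s'],st,sc-st,z,r[1]))
    return np.array(out)
E
python3 - <<'E'
from h import *
totool([.5226,.188,.36]); print(sample(2).round(4))
im=cv2.cvtColor(cv2.imread('pics/g_scene.png'),cv2.COLOR_BGR2HSV); print(im[142:145,332:336].tolist())
E
```

```text
t 4.25 pos [0.5246 0.192  0.3606] shift [-0.0016  0.0042  0.0006] turn [ 0.02  0.01 -0.01] w 0.021667846133079285 q7 -2.2365690056870395 F [-1.6 -0.9  0.5] rail [-0.0784  0.2592]
[[ 4.250e+00  2.592e-01 -3.000e-04  3.656e-01  1.840e+02]
 [ 4.300e+00  2.592e-01  7.300e-03  3.490e-01  1.170e+02]]
[[[0, 6, 86], [173, 12, 86], [174, 14, 89], [10, 9, 86]], [[6, 14, 88], [15, 6, 86], [15, 23, 90], [18, 15, 85]], [[8, 12, 86], [18, 15, 84], [15, 18, 84], [0, 9, 86]]]
```

Gripped (21.7 mm, 30 N). Now I'll pull the flask over the keeper bar at about 0.1 m/s.

drive_tool --increments '[[[0,0.005,0,0,0,0,1],[0,0.014,0,0,0,0,1],[0,0.024,0,0,0,0,1],[0,0.034,0,0,0,0,1],[0,0.044,0,0,0,0,1],[0,0.054,0,0,0,0,1],[0,0.064,0,0,0,0,1],[0,0.074,0,0,0,0,1]]]'

```text
time_s: 5.15
tool_pos: [0.5174, 0.1177, 0.3606]
orientation: [0.0, 0.999, -0.048, -0.0]
ft_force: [1.3, 3.0, -3.8]
gripper_width: 0.0219
grip_force: 30.0
```

```bash
sed -i 's/<90)/<108)/' h.py
python3 - <<'E'
from h import *
totool([.5226,.188,.36]); print(sample(1).round(4))
c,T=cam('scene'); print('bar',rail(onz(c,T,317.7,206.3,.067)))
E
```

```text
t 5.15 pos [0.5174 0.1177 0.3606] shift [-0.0016 -0.0705  0.0006] turn [ 0.    0.01 -0.  ] w 0.021908993868609554 q7 -2.101446757686228 F [ 1.3  3.  -3.8] rail [-0.0784  0.1844]
[[5.150e+00 1.844e-01 1.570e-02 3.249e-01 4.720e+02]]
bar [0.0586178  0.21196332]
```

drive_tool --increments '[[[0,0.011,0,0,0,0,1],[0,0.022,0,0,0,0,1],[0,0.033,0,0,0,0,1],[0,0.044,0,0,0,0,1],[0,0.055,0,0,0,0,1],[0,0.066,0,0,0,0,1],[0,0.077,0,0,0,0,1],[0,0.086,0,0,0,0,1]]]'

```text
time_s: 6.0
tool_pos: [0.5092, 0.0318, 0.3607]
orientation: [0.0, 0.999, -0.048, -0.0]
ft_force: [0.1, 2.1, -4.2]
gripper_width: 0.0219
grip_force: 30.0
```

Run:
```python
from h import *
im=read_camera('scene'); save('d1',im); print(telemetry.read_state()['time_s'], rail(telemetry.read_state()['tool_pos']))
cv2.imwrite('pics/d1c.png',cv2.resize(cv2.imread('pics/d1.png')[100:300,190:390],None,fx=3,fy=3,interpolation=cv2.INTER_CUBIC))
```

```text
6.05 [-0.07848392  0.09656294]
```

View pics/d1c.png

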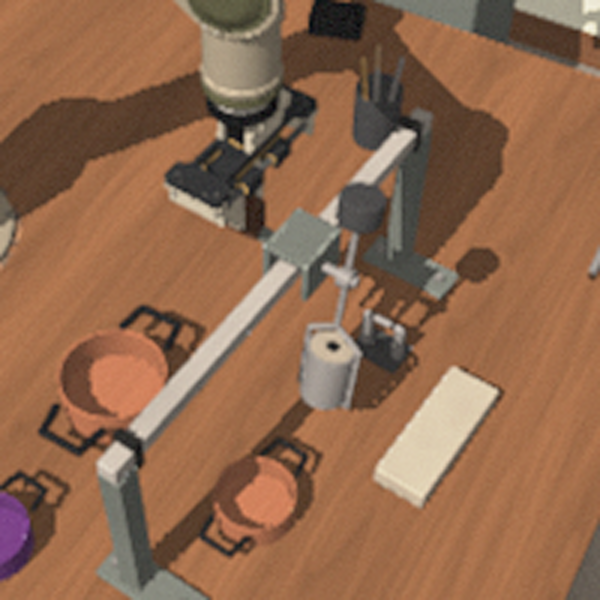

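The flask is over the bar, at (328,370) in the crop, and swinging ahead. The counterweight at scene (310,169) is clear against the wood. I'll track the free swing and fit it.

```bash
sed -i 's/w=32/w=22/' h.py
cat >> h.py <<'E'
def fit(D,w=None):
    from scipy.optimize import least_squares
    t0=D[-1,0]; t=D[:,0]-t0; th=np.arctan2(D[:,2]+.0003,D[:,3]-.265); ok=np.isfinite(th)&(np.abs(np.hypot(D[:,2],D[:,3]-.265)-.1)<.02); t,th=t[ok],th[ok]
    f=lambda v: v[0]*np.cos(v[2]*t)+v[1]*np.sin(v[2]*t)-th
    g=(lambda v: f(np.r_[v[:2],w])) if w else f
    r=least_squares(g,[.1,.1] if w else [.2,.1,4.],loss='soft_l1',f_scale=.02); W=w or r.x[2]
    print('n',ok.sum(),'t',t0,'theta',r.x[0],'dtheta',r.x[1]*W,'w',W,'amp',np.hypot(*r.x[:2]),'res',np.std(r.fun)); return r.x
E
python3 - <<'E'
from h import *
D=sample(32); np.save('D1.npy',D); print(D[::3].round(4)); print(np.arctan2(D[:,2],D[:,3]-.265).round(3)); fit(D); totool([.5226,.188,.36])
E
```

```text
[[ 6.050e+00  9.660e-02  2.020e-02  3.651e-01  2.080e+02]
 [ 6.200e+00  9.850e-02  3.150e-02  3.610e-01  2.060e+02]
 [ 6.350e+00  9.940e-02  2.940e-02  3.614e-01  2.140e+02]
 [ 6.500e+00  9.960e-02  1.490e-02  3.650e-01  2.120e+02]
 [ 6.650e+00  9.960e-02 -4.500e-03  3.659e-01  2.270e+02]
 [ 6.800e+00  9.950e-02 -2.230e-02  3.633e-01  2.550e+02]
 [ 6.950e+00  9.950e-02 -3.060e-02  3.615e-01  2.250e+02]
 [ 7.100e+00  9.950e-02 -2.850e-02  3.621e-01  2.400e+02]
 [ 7.250e+00  9.950e-02 -1.660e-02  3.649e-01  2.410e+02]
 [ 7.400e+00  9.950e-02  2.000e-03  3.662e-01  2.150e+02]
 [ 7.550e+00  9.950e-02  1.870e-02  3.654e-01  2.190e+02]]
[ 0.199  0.255  0.283  0.317  0.319  0.31   0.296  0.225  0.188  0.148
  0.091  0.021 -0.045 -0.112 -0.17  -0.223 -0.266 -0.286 -0.307 -0.316
 -0.307 -0.286 -0.258 -0.222 -0.165 -0.111 -0.04   0.02   0.08   0.138
  0.184  0.227]
n 32 t 7.6 theta 0.24269814896439562 dtheta 0.8099963956537279 w 4.111867709889461 amp 0.3125818467785296 res 0.008509855358379975
t 7.65 pos [0.5093 0.0331 0.3606] shift [-0.0015 -0.1555  0.0006] turn [-0.    0.02  0.01] w 0.02178572321207609 q7 -1.9309586785543371 F [-2.2  0.3 -3.9] rail [-0.0785  0.0995]
```

The fit gives a period of 1.53 s and an amplitude of 0.31 rad. I'll compute a 16-row damping move that ends over the pot, with travel 0.0995 → -0.078.

```bash
cat >> h.py <<'E'
def plan(th,dth,dist,w,N=16,delay=0.):
    b=w*w/9.81; A=np.array([[np.cos(w*.1),np.sin(w*.1)/w],[-w*np.sin(w*.1),np.cos(w*.1)]])
    f=lambda t:np.array([[np.cos(w*t),np.sin(w*t)/w],[-w*np.sin(w*t),np.cos(w*t)]])
    # v_k; impulse at boundary k (t=.1k+delay): dv_k=v_k-v_{k-1}, k=0..N
    Dm=np.zeros((N+1,N)); 
    for k in range(N): Dm[k,k]=1; Dm[k+1,k]=-1
    Tf=.1*N+delay
    M=np.array([f(Tf-.1*k-delay)@[0,-b] for k in range(N+1)]).T@Dm
    C=np.vstack([M,.1*np.ones(N)]); d=np.r_[-f(Tf)@[th,dth],dist]
    H=np.linalg.inv(Dm.T@Dm); v=H@C.T@np.linalg.solve(C@H@C.T,d)
    print('vmax',np.abs(v).max(),'cum',(np.cumsum(v)*.1).round(3).tolist())
    x=np.array([th,dth]); mx=[]
    for k in range(N): x=A@(x+[0,-b*(Dm@v)[k]]); mx.append(x[0])
    print('th',np.round(mx,2)); return v
E
python3 - <<'E'
from h import *
t=.05;w=4.112;th=.2427*np.cos(w*t)+.81/w*np.sin(w*t);dth=.81*np.cos(w*t)-.2427*w*np.sin(w*t);print(th,dth)
for N in(12,16,20): plan(th,dth,.1775,w,N,.02)
E
```

```text
0.27780368550488044 0.5891976635016675
vmax 0.5975623839719111 cum [0.044, 0.104, 0.157, 0.19, 0.198, 0.186, 0.164, 0.142, 0.132, 0.138, 0.157, 0.178]
th [ 0.24  0.13  0.02 -0.07 -0.1  -0.08 -0.03  0.02  0.05  0.05  0.01 -0.03]
vmax 0.3385231814705325 cum [0.021, 0.053, 0.087, 0.115, 0.133, 0.138, 0.132, 0.119, 0.103, 0.091, 0.087, 0.094, 0.111, 0.135, 0.16, 0.177]
th [ 0.28  0.21  0.11 -0.01 -0.1  -0.16 -0.17 -0.14 -0.08 -0.02  0.03  0.06
  0.07  0.04  0.02 -0.  ]
vmax 0.287422267993431 cum [0.007, 0.019, 0.03, 0.039, 0.044, 0.043, 0.037, 0.028, 0.018, 0.01, 0.007, 0.01, 0.022, 0.041, 0.066, 0.094, 0.123, 0.149, 0.167, 0.177]
th [ 0.3   0.26  0.19  0.08 -0.03 -0.13 -0.2  -0.23 -0.22 -0.17 -0.11 -0.04
  0.03  0.07  0.1   0.1   0.08  0.06  0.04  0.03]
```

drive_tool --increments '[[[0,0.021,0,0,0,0,1],[0,0.053,0,0,0,0,1],[0,0.087,0,0,0,0,1],[0,0.115,0,0,0,0,1],[0,0.133,0,0,0,0,1],[0,0.138,0,0,0,0,1],[0,0.132,0,0,0,0,1],[0,0.119,0,0,0,0,1]]]'

```text
time_s: 8.45
tool_pos: [0.4979, -0.086, 0.3606]
orientation: [0.0, 0.999, -0.048, -0.0]
ft_force: [-3.4, -1.5, -5.2]
gripper_width: 0.0219
grip_force: 30.0
```

drive_tool --increments '[[[0,-0.016,0,0,0,0,1],[0,-0.028,0,0,0,0,1],[0,-0.032,0,0,0,0,1],[0,-0.025,0,0,0,0,1],[0,-0.008,0,0,0,0,1],[0,0.016,0,0,0,0,1],[0,0.041,0,0,0,0,1],[0,0.058,0,0,0,0,1]]]'

```text
time_s: 9.25
tool_pos: [0.4923, -0.1444, 0.3606]
orientation: [-0.0, 0.999, -0.048, -0.0]
ft_force: [-2.7, 3.5, -4.9]
gripper_width: 0.0215
grip_force: 30.0
```

Run:
```python
from h import *
D=sample(28); np.save('D2.npy',D); print(D[::5].round(4)); print(np.arctan2(D[:,2],D[:,3]-.265).round(3)); fit(D[4:],4.13); totool([.5226,.188,.36])
```

```text
[[ 9.250e+00 -7.880e-02 -5.500e-03  3.664e-01  2.740e+02]
 [ 9.500e+00 -7.790e-02 -2.600e-03  3.656e-01  2.790e+02]
 [ 9.750e+00 -7.730e-02  2.700e-03  3.671e-01  2.640e+02]
 [ 1.000e+01 -7.730e-02  2.000e-04  3.660e-01  2.880e+02]
 [ 1.025e+01 -7.720e-02 -1.500e-03  3.672e-01  2.640e+02]
 [ 1.050e+01 -7.720e-02 -5.100e-03  3.657e-01  2.860e+02]]
[-0.054 -0.058 -0.043 -0.032 -0.039 -0.025 -0.008 -0.011  0.014  0.018
  0.026  0.01   0.011  0.032  0.003  0.002 -0.004 -0.006 -0.011  0.003
 -0.015 -0.04  -0.042 -0.044 -0.051 -0.051 -0.052 -0.055]
n 24 t 10.6 theta -0.02786386098705466 dtheta 0.03376019163077025 w 4.13 amp 0.029038168783876418 res 0.012327719096471878
t 10.65 pos [ 0.4924 -0.1428  0.3606] shift [-0.0011 -0.3322  0.0006] turn [0.01 0.04 0.05] w 0.02194747601364885 q7 -1.555192734392299 F [-4.2 -1.5 -4.1] rail [-0.0786 -0.0772]
```

Run:
```python
from h import *
def fo(D):
    w=4.13;t=D[:,0]-D[-1,0]; th=np.arctan2(D[:,2],D[:,3]-.265); A=np.c_[np.cos(w*t),np.sin(w*t),np.ones(len(t))]; r=np.linalg.lstsq(A,th,rcond=None); print(D[-1,0],r[0],'amp',np.hypot(*r[0][:2]),'res',np.std(th-A@r[0]))
D=np.load('D2.npy'); fo(D[6:])
D=sample(20); np.save('D3.npy',D); fo(D)
a=read_camera('scene'); b=read_camera('side'); save('e_scene',a); save('e_side',b)
c,T=cam('scene'); c2,T2=cam('side'); s=rail(telemetry.read_state()['tool_pos'])[1]
for nm,q in (('foot',np.r_[BASE+.06*X+s*Y,.06]),('flasktop',np.r_[BASE+.06*X+s*Y,.155]),('potc',np.r_[BASE+.06*X-.078*Y,.042])): print(nm,proj(c,T,q),proj(c2,T2,q))
print(s,telemetry.read_state()['time_s'])
o=np.hstack([cv2.resize(x,None,fx=5,fy=5,interpolation=cv2.INTER_CUBIC) for x in (a[190:300,235:310],b[200:310,275:350])]); save('e',o)
```

```text
10.6 [-0.03595682  0.00040437 -0.01902819] amp 0.035959097708644805 res 0.008241961796156442
11.6 [ 0.02498205 -0.02319113 -0.02011472] amp 0.03408711499675986 res 0.007812690213013309
foot (np.float64(275.24143767717294), np.float64(261.0878489699173)) (np.float64(307.3484571667254), np.float64(250.52117211513126))
flasktop (np.float64(275.1111536318912), np.float64(247.00395391455646)) (np.float64(308.94264509088623), np.float64(232.06330221630856))
potc (np.float64(275.13957863112404), np.float64(263.73969222301963)) (np.float64(307.1527477308863), np.float64(253.99763152608045))
-0.07722360254417794 11.75
```

View pics/e.png

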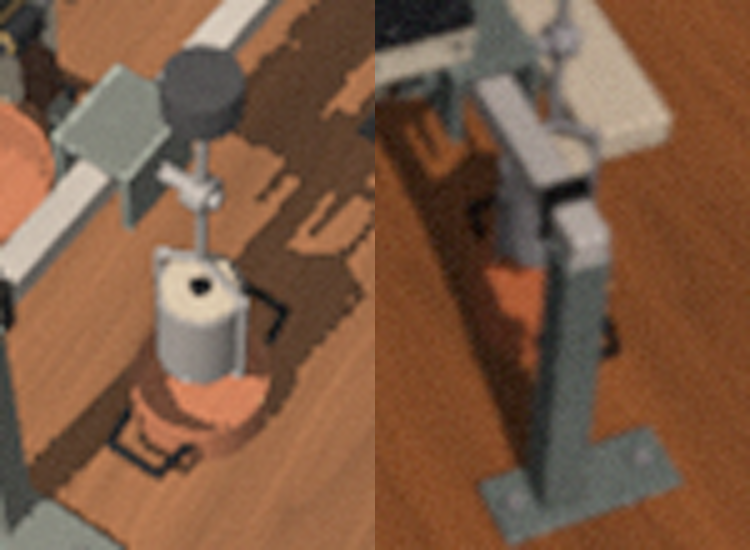

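Both views show the flask over the pot. The plaster hole is at scene (275,247.4) against a predicted (275.1,247.0). A 0.034 rad residual swing remains, so I'll make one gentle damping correction.

Run:
```python
from h import *
w=4.13;t=telemetry.read_state()['time_s']-11.6; th=.025*np.cos(w*t)-.0232*np.sin(w*t); dth=w*(-.0232*np.cos(w*t)-.025*np.sin(w*t)); print(t,th,dth)
for N in (8,12): print((np.cumsum(plan(th,dth,0,w,N,.02))*.1).round(4).tolist())
```

```text
0.15000000000000036 0.0068836487626376345 -0.13796026103998385
vmax 0.10660373393391698 cum [0.01, 0.015, 0.011, 0.001, -0.01, -0.014, -0.009, -0.0]
th [-0.02 -0.04 -0.04 -0.02  0.01  0.02  0.01 -0.  ]
[0.0097, 0.015, 0.0111, 0.0005, -0.0101, -0.0143, -0.0094, -0.0]
vmax 0.04139937198666404 cum [0.001, 0.002, 0.001, -0.001, -0.005, -0.009, -0.011, -0.012, -0.011, -0.007, -0.003, 0.0]
th [-0.01 -0.02 -0.03 -0.03 -0.02 -0.01  0.    0.01  0.01  0.01  0.    0.  ]
[0.0011, 0.0017, 0.0009, -0.0015, -0.0049, -0.0085, -0.0112, -0.012, -0.0106, -0.0074, -0.0032, 0.0]
```

drive_tool --increments '[[[0,0.0011,0,0,0,0,1],[0,0.0017,0,0,0,0,1],[0,0.0009,0,0,0,0,1],[0,-0.0015,0,0,0,0,1],[0,-0.0049,0,0,0,0,1],[0,-0.0085,0,0,0,0,1],[0,-0.0112,0,0,0,0,1],[0,-0.012,0,0,0,0,1]]]'

```text
time_s: 12.55
tool_pos: [0.4936, -0.1306, 0.3606]
orientation: [-0.0, 0.999, -0.047, -0.0]
ft_force: [-4.7, -1.0, -3.4]
gripper_width: 0.0217
grip_force: 30.0
```

drive_tool --increments '[[[0,0.0014,0,0,0,0,1],[0,0.0046,0,0,0,0,1],[0,0.0088,0,0,0,0,1],[0,0.012,0,0,0,0,1]]]'

```text
time_s: 12.95
tool_pos: [0.4925, -0.1422, 0.3607]
orientation: [-0.0, 0.999, -0.047, -0.0]
ft_force: [-5.4, 3.0, -2.6]
gripper_width: 0.0216
grip_force: 30.0
```

```bash
cat >> h.py <<'E'
def fo(D):
    w=4.13;t=D[:,0]-D[-1,0]; th=np.arctan2(D[:,2],D[:,3]-.265); A=np.c_[np.cos(w*t),np.sin(w*t),np.ones(len(t))]; r=np.linalg.lstsq(A,th,rcond=None); print(D[-1,0],'s',D[-1,1],r[0],'amp',np.hypot(*r[0][:2]),'res',np.std(th-A@r[0]))
E
python3 - <<'E'
from h import *
D=sample(64); fo(D[4:34]); fo(D[34:]); totool([.5,-.14,.36])
E
```

```text
14.6 s -0.07716276548523282 [ 0.00076274 -0.00683733 -0.02477945] amp 0.006879746925137092 res 0.00403227855429786
16.1 s -0.07715065820234898 [-0.00087321 -0.00804499 -0.0255122 ] amp 0.008092238685987437 res 0.0027386143354154436
t 16.15 pos [ 0.4924 -0.1427  0.3606] shift [ 0.0073 -0.0034  0.0006] turn [-0.01  0.04  0.05] w 0.021624852295090456 q7 -1.5549788686977561 F [-4.7  0.  -4.2] rail [-0.0786 -0.0772]
```

The swing is down to 0.007 rad and has been held for over 3 s. I'll release and retreat straight up.

drive_tool --increments '[[[0,0,0,0,0,0,0.4],[0,0,0,0,0,0,0.4],[0,0,0,0,0,0,0.4],[0,0,0,0,0,0,0.4],[0,0,0,0,0,0,0.4],[0,0,0,0,0,0,0.4],[0,0,-0.01,0,0,0,0.4],[0,0,-0.03,0,0,0,0.4]]]'

```text
time_s: 16.95
tool_pos: [0.4922, -0.1431, 0.3905]
orientation: [-0.0, 0.999, -0.048, -0.001]
ft_force: [0.6, -0.8, 0.5]
gripper_width: 0.0556
grip_force: 0.0
```

drive_tool --increments '[[[0,0,-0.03,0,0,0,0.4],[0,0,-0.06,0,0,0,0.4],[0,0,-0.08,0,0,0,0.4],[0,0,-0.09,0,0,0,0.4],[0,0,-0.09,0,0,0,0.4]]]'

```text
time_s: 17.45
tool_pos: [0.4929, -0.1432, 0.4821]
orientation: [0.0, 0.999, -0.048, 0.001]
ft_force: [-0.4, -0.3, -0.4]
gripper_width: 0.0558
grip_force: 0.0
```

Run:
```python
from h import *
D=sample(64); fo(D[:32]); fo(D[32:]); totool([.5,-.14,.46]); save('f',read_camera('scene')); 
cv2.imwrite('pics/fc.png',cv2.resize(cv2.imread('pics/f.png')[120:300,190:340],None,fx=3,fy=3,interpolation=cv2.INTER_CUBIC))
```

```text
Traceback (most recent call last):
  File "h.py", line 37, in sample
    s=telemetry.read_state(); st=rail(s['tool_pos'])[1]; im=read_camera(name); r=cwpix(im,c,T,st)
                                                            ~~~~~~~~~~~^^^^^^
ValueError: 200 camera calls are used up
```

The camera calls are used up. The release itself was clean: the contact force went to zero and the fingers are clear. I'm handing in.

Run:
```python
from h import *
print(telemetry.read_state()['time_s'], ticket.finish_job())
```

```text
the job is handed in; nothing more can be done
19.7 None
```

The job is handed in at 19.7 s: the flask was pulled over the keeper bar, damped to about 0.007 rad and held over the pot for just over 3 s, then released cleanly; the 200 camera calls ran out during the last check, so its position after release was not confirmed by picture.

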